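# Lay out a potting place

## Task

Lay out the potting mat for a demonstration: stand the ivy-painted grey pot flat in the blue saucer, the lime-green pot flat in the yellow saucer, and the tall orange-red pot on the printed ring midway between the two saucers, all three upright. Lay the orange-handled weeder inside the printed strip along the near edge of the mat, in front of the pots, with its handle towards the blue saucer's side. Leave the small pink pot where it is.

Things in the scene. Friction and masses are not known exactly. Their poses are not given: they have to be found in the camera images.
- mat: dark rubber potting mat with white printed lines, fixed flat on the table, 225 (x) x 355 (y) x 4 mm; origin at the centre of its underside; x points away from the robot, y to the left. In a row at x = +45 mm lie a printed ring (72 mm across) at y = 0 and a saucer at each of y = +112 and -112. A printed strip 270 mm (y) by 52 mm (x) has its centre at x = -75, y = 0, near the robot
- saucer_blue: blue glazed saucer, fixed on the mat, 108 mm across at the lip, 11 mm high; flat floor 90 mm across, 4 mm above its underside; at the left or the right end of the row, 112 mm from the ring (the two saucers swap places); origin at the centre of its underside
- saucer_yellow: yellow saucer, otherwise the same as the blue one, on the other side of the ring
- pot_ivy: mossy grey flower pot with painted green ivy leaves, 87 mm across the rim, 60 mm across the foot, 100 mm high; hollow, open at the top, wall 16 mm below the rim about 8 mm thick (take it there from above, one finger inside; as the wall tapers, it leans in the grip and on release rights itself some 8 mm towards the gripped side); 250 g; origin at the centre of its underside, z up. Loose
- pot_lime: lime-green flower pot, 100 mm across the rim, 72 mm across the foot, 70 mm high; hollow, open at the top, wall 16 mm below the rim about 9 mm thick (take it there from above, one finger inside; as the wall tapers, it leans in the grip and on release rights itself some 8 mm towards the gripped side); 250 g; origin at the centre of its underside, z up. Loose
- pot_orange: tall narrow orange-red flower pot, 76 mm across the rim, 52 mm across the foot, 120 mm high; hollow, open at the top, wall 16 mm below the rim about 8 mm thick (take it there from above, one finger inside; as the wall tapers, it leans in the grip and on release rights itself some 8 mm towards the gripped side); 250 g; origin at the centre of its underside, z up. Loose
- weeder: weeder (hand tool) lying flat: orange round handle 25 mm thick and 116 mm long, then a thin dark steel rod with a forked tip, 235 mm long in all; origin at the middle of its length on the underside; its y axis points along the tool to the handle's end (the handle fills y = 2 to 118 mm), z up. Its centre of mass is at y = +55 mm, in the handle. Loose, 160 g
- pot_pink: small salmon-pink flower pot, 75 mm across, 50 mm high, standing between the mat and the robot; to be left alone; origin at the centre of its underside
Things that resemble listed ones, but are neither listed nor needed, are in the scene too. Leave any purple look-alike of the pot_orange alone.

How it is judged (in metres and radians):
At the end, for the whole second after the job is handed in: Ivy pot in the blue saucer within 15 mm of its centre, lime pot in the yellow one within 13 mm, orange-red pot on the ring within 15 mm along each mat axis, upright within 3 degrees; weeder in the strip within 14 mm across, 18 mm along, 7 degrees, handle to the blue saucer's side; all at rest (horizontal distance between pot_ivy and saucer_blue below 0.015 m and angle between each of pot_ivy, pot_lime, pot_orange's own z axis and vertical below 0.06 rad and z of pot_ivy in the frame of mat between 0.005 and 0.012 m and linear speed of each of pot_ivy, pot_lime, pot_orange, weeder below 0.02 m/s and horizontal distance between pot_lime and saucer_yellow below 0.013 m and z of pot_lime in the frame of mat between 0.005 and 0.012 m and z of pot_orange in the frame of mat between 0.001 and 0.008 m and x of pot_orange in the frame of mat between 0.03 and 0.06 m and y of pot_orange in the frame of mat between -0.015 and 0.015 m and x of weeder in the frame of mat between -0.089 and -0.061 m and y of weeder in the frame of mat between -0.018 and 0.018 m and angle between the y axis of weeder and the y axis of mat, either way round below 0.12 rad and z of weeder in the frame of mat below 0.012 m and y of saucer_blue in the frame of weeder above 0 m); the robot touches nothing.
It fails at once if the small pink pot is moved by more than 30 mm (distance of pot_pink from where it was at the start of the episode above 0.03 m).
It also fails if it takes over 122 s, if anything falls off the work surface, if the arm or the gripper's body presses on something with over 40 N, if the wrist force passes 120 N, or if a joint passes its speed limit or range.

## Robot

A 6-joint arm with a two-finger parallel gripper is mounted at the origin on a cart in front of the work surface, level with it; the furniture and walls round the work are solid. World frame = base frame: x ahead of the robot, y to its left, z up, the work surface at z = 0. Lengths are in mm, angles in degrees, forces in N, time in s.
With the tool pointing down it reaches from about 300 to 850 mm from the base axis. Payload 4.2 kg.
Tool frame: the origin (TCP) lies at the very end of the fingers, on their centre line; the grasp point (between the pads) lies 19 mm behind it (env.grasp_offset is the distance from the TCP to the grasp point, in mm); z points along the fingers, y is the line along which they close (so a half turn about z gives the same grasp; the last joint's range is limited). The gripper opens to 91 mm and grips with 3 to 60 N. Pads are 32 mm wide; open, the fingers measure 118 mm over their backs; the gripper's body (76 mm by 178 mm) begins 60 mm behind the grasp point.
Start: joints at [75.86, 18.312, 89.639, -0, 72.044, -1.146], TCP at [129.296, 560.291, 213.976] pointing down, gripper open.
Joint ranges: [-177.97, 177.97], [-48.28, 115.42], [12.27, 149.76], [-77.06, 257.06], [2.81, 150.46], [-146.56, 146.56]. Speed limits (degrees/s): [147.25, 147.25, 180, 180, 180, 180].

## Interface

Orientations are given as [roll, pitch, yaw] about the fixed x, y, z axes, in that order (R = Rz(yaw) Ry(pitch) Rx(roll)).
In Python, from workcell import env, eyes gives the robot as it stands.
- The arm moves only by the tool send_rows, never from a script. Its arguments are lists of equal length, an entry for each row: "grip": the opening, from -1 (shut) to 1 (fully open), so that 0 is half open; "xyz": the shift along the world's x, y, z in m, a list of three; "yaw": the turn about the world's z in degrees. A call has 1 to 8 rows; each row is the pose to reach, as a shift and turn from the pose commanded when the call began; what a row does not reach only later rows make up. A row lasts 1/12 s, in which the tool goes at most 41.7 mm and 7.16 degrees, less where a joint would pass 70% of its speed; a pose out of reach is approached as far as the arm can. A call with a gripper value outside its range is refused whole. The fingers move at their own pace and stop on an object; "grip_force" is the grip in N (left out, the last holds). Time passes only in rows, so rows that repeat a pose let the fingers close. It gives the time, the measured TCP pose, the force, the opening and the grip force at its end, in the units of the state.
- env.state(): the state, without advancing time (a new reading comes with each control period).
- eyes.grab_frame(name): name is "scene" or "top"; returns a dict with "frame" (400x640x3 uint8, red, green, blue), "fx", "fy", "cx", "cy" (pixels), "pose" (4x4, takes a point from camera to world coordinates). Camera axes: x right, y down, z forward; pixel columns grow to the right and rows downward; lengths in mm; the calibration is good to about 2 mm. A picture is of the moment at which its call begins. There is no depth.
- env.job_done(): hands the job in; it is judged then, once.
The state is a dict: "time_s": time; "qpos": joint angles; "qvel": joint speeds; "effort": joint torques, N m; "ee_pos": TCP position; "ee_rot": TCP orientation; "force": force on the tool from outside, world axes, zero at the start; "torque": the same for the moment, N m; "gripper_width": finger opening in mm; "gripper_force": force on a finger pad.
Only numpy, scipy, OpenCV 4.12 (cv2) and the standard library are available. Lean on these libraries where they do the work, as an engineer would, in place of code of your own. Each camera call takes 0.05 s, during which the arm holds its last target. There are 200 camera calls.

## Working session

There is one attempt and no reset: what is moved stays moved. The work goes in short steps, Python scripts to look and compute and a tool call to move; the robot and the scene stay as the last step left them, time stands still between calls to the robot, and variables do not carry over. Pictures are saved under pics/ and viewed, at most 14 in all, crops included, and the job is handed in when it is done.

Besides the shell and the picture viewer there is one more tool, called after "Call:" in YAML: its name, and indented under it one key for each argument. send_rows: Moves the arm, as the interface text tells. Its arguments: {"type":"object","properties":{"grip":{"type":"array"},"xyz":{"type":"array"},"yaw":{"type":"array"},"grip_force":{"type":"number"}},"required":["grip","xyz","yaw"]}

```bash
mkdir -p pics; ls
python3 - <<'E'
from workcell import env, eyes
import cv2,numpy as np
for n in("scene","top"):
    d=eyes.grab_frame(n); cv2.imwrite(f"pics/{n}0.png",d["frame"][...,::-1]); print(n,d["fx"],d["fy"],d["cx"],d["cy"],np.round(d["pose"],3).tolist())
print(env.state(),env.grasp_offset)
E
```

```text
pics
scene 405.24686610364165 405.24686610364165 320.69855553986673 194.12701290722336 [[0.859, -0.328, 0.393, -77.683], [-0.512, -0.583, 0.631, -880.087], [0.022, -0.743, -0.669, 998.481], [0.0, 0.0, 0.0, 1.0]]
top 447.3286033890863 447.3286033890863 321.13352711622747 193.24341518185895 [[-0.003, -0.998, 0.065, 397.889], [-1.0, 0.004, 0.008, 9.56], [-0.008, -0.065, -0.998, 1270.615], [0.0, 0.0, 0.0, 1.0]]
{'time_s': 0.1, 'qpos': array([ 7.58589323e+01,  1.83486859e+01,  8.96978933e+01,  3.82439199e-04,
        7.20437771e+01, -1.14662897e+00]), 'qvel': array([-0.00036904, -0.1208469 , -0.22507879, -0.00084759,  0.02602762,
        0.03564942]), 'effort': array([-2.12136952e-04, -4.13330519e+01, -2.32508880e+01,  7.28525757e-02,
        4.23143548e-02, -3.83867155e-05]), 'ee_pos': array([129.18981016, 559.85041456, 213.20757231]), 'ee_rot': array([-1.79909669e+02, -2.17168338e-03,  1.67005441e+02]), 'force': array([ 0.34527701, -0.36071828, -0.45641401]), 'torque': array([-0.01538336,  0.00474493,  0.02484388]), 'gripper_force': 0.0, 'gripper_width': 91.44395184649254} 18.8
```

View pics/scene0.png

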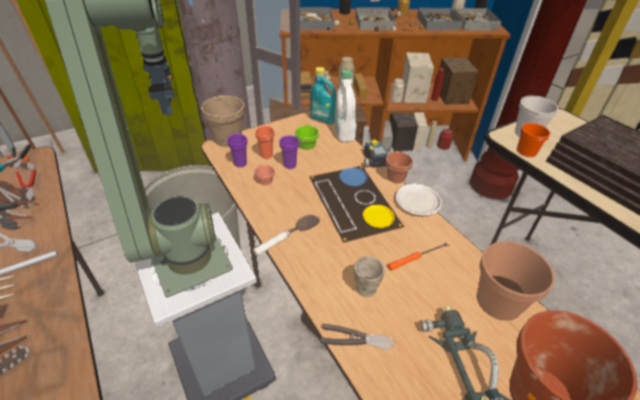

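View pics/top0.png

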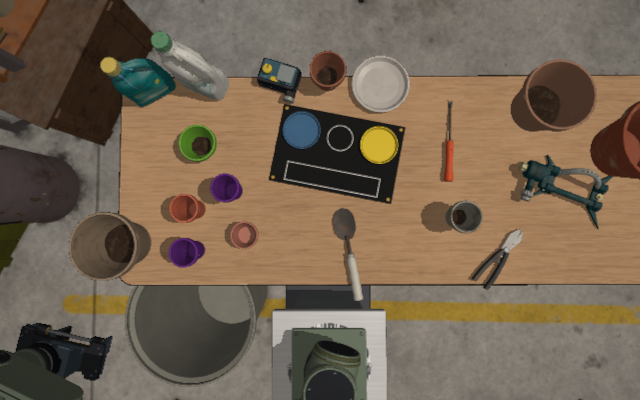

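Scene view: mat with the blue saucer on the left and yellow on the right. Top view: blue (301,130), yellow (379,145), ring (340,138), lime pot (197,143), orange-red pot (184,208) between purple pots (226,188) and (184,252), pink (243,235), ivy pot (465,217), weeder (450,140) with its handle near the robot.

```bash
cat > h.py <<'E'
from workcell import env, eyes
import cv2, numpy as np
from scipy.optimize import least_squares
def grab(n="top"):
    return eyes.grab_frame(n)
def cast(d,px,z):
    px=np.atleast_2d(px).astype(float); P=np.array(d["pose"])
    r=np.c_[(px[:,0]-d["cx"])/d["fx"],(px[:,1]-d["cy"])/d["fy"],np.ones(len(px))]@P[:3,:3].T
    return (P[:3,3]+r*((z-P[2,3])/r[:,2:]))[:,:2]
def project(d,p):
    P=np.array(d["pose"]); q=P[:3,:3].T@(np.array(p,float)-P[:3,3]); return np.array([d["fx"]*q[0]/q[2]+d["cx"],d["fy"]*q[1]/q[2]+d["cy"]])
def blob(d,lo,hi,win):
    """largest contour of an HSV range inside window (x0,y0,x1,y1)"""
    x0,y0,x1,y1=win; h=cv2.cvtColor(d["frame"],cv2.COLOR_RGB2HSV)[y0:y1,x0:x1]
    m=cv2.inRange(h,lo,hi) if lo[0]<=hi[0] else cv2.inRange(h,(lo[0],*lo[1:]),(180,*hi[1:]))|cv2.inRange(h,(0,*lo[1:]),hi)
    m=cv2.morphologyEx(m,cv2.MORPH_CLOSE,np.ones((3,3)))
    cs,_=cv2.findContours(m,cv2.RETR_EXTERNAL,cv2.CHAIN_APPROX_NONE)
    return max(cs,key=cv2.contourArea)[:,0]+[x0,y0]
def rim(d,c,z,R=None):
    """circle fit to far-side half of a pot's outline on plane z"""
    hull=cv2.convexHull(c.astype(np.int32))[:,0]; p=cast(d,c,z)
    nad=np.array(d["pose"])[:2,3]; c0=p.mean(0); u=(c0-nad)/np.linalg.norm(c0-nad)
    q=p[((p-c0)@u)>-5]
    # drop inner points (not outermost by angle)
    f=least_squares(lambda v:np.hypot(*(q-v[:2]).T)-v[2],[*c0,45],loss="soft_l1",f_scale=2).x
    return f
E
python3 - <<'E'
from h import *
d=grab()
h=cv2.cvtColor(d["frame"],cv2.COLOR_RGB2HSV)
for n,p in dict(lime=(197,130),orange=(175,200),purple=(220,180),pink=(233,235),ivy=(452,217),handle=(449,165),table=(300,230),blue=(301,130),yel=(379,145)).items(): print(n,h[p[1],p[0]])
r=lambda *a:np.round(a,1).tolist()
def show(n,c,z):
    p=cast(d,c,z); print(n,len(c),"rim",r(*rim(d,c,z)),"ext",r(*p.min(0),*p.max(0)),"px",c.min(0),c.max(0))
show("blue",blob(d,(98,90,40),(125,255,255),(270,100,330,160)),15)
show("yellow",blob(d,(20,150,100),(35,255,255),(350,115,402,170)),15)
show("lime",blob(d,(38,110,40),(70,255,255),(170,110,230,175)),70)
show("orange",blob(d,(0,130,60),(9,255,255),(160,185,208,230)),120)
show("purple1",blob(d,(125,80,30),(155,255,255),(200,165,250,210)),120)
show("purple2",blob(d,(125,80,30),(155,255,255),(160,230,215,275)),120)
show("pink",blob(d,(0,60,60),(12,255,255),(222,215,265,255)),50)
cv2.imwrite("pics/c1.png",np.hstack([cv2.resize(d["frame"][105:275,150:265],None,fx=3.4,fy=3.4),cv2.resize(d["frame"][95:245,420:520],None,fx=3.85,fy=3.853)])[...,::-1])
g=h[...,2][100:210,262:412]; s=h[...,1][100:210,262:412]
m=((g<75)).astype(np.uint8)*255
cs,_=cv2.findContours(m,cv2.RETR_EXTERNAL,cv2.CHAIN_APPROX_NONE)
c=max(cs,key=cv2.contourArea)[:,0]+[262,100]
p=cast(d,c,4).astype(np.float32); print("mat",cv2.minAreaRect(p))
w=((g>110)&(s<70)).astype(np.uint8)*255
cs,_=cv2.findContours(w,cv2.RETR_EXTERNAL,cv2.CHAIN_APPROX_NONE)
for c in sorted(cs,key=cv2.contourArea)[-3:]:
    p=cast(d,c[:,0]+[262,100],4).astype(np.float32); print("white",cv2.minAreaRect(p),cv2.boundingRect(c))
c=blob(d,(3,180,100),(13,255,255),(435,130,465,190)); p=cast(d,c,12.5).astype(np.float32); print("handle",cv2.minAreaRect(p),cv2.boxPoints(cv2.minAreaRect(p)).round(1).tolist())
E
```

```text
lime [ 45 181  93]
orange [  6 166 126]
purple [141 162  74]
pink [  6 124 132]
ivy [16 57 94]
handle [  6 186 186]
table [ 14 112 160]
blue [104 119 122]
yel [ 24 193 207]
blue 106 rim [660.8, 76.1, 53.6] ext [607.9, 22.2, 714.3, 130.2] px [282 111] [320 148]
yellow 106 rim [617.4, -144.3, 52.9] ext [564.2, -198.4, 670.0, -90.8] px [360 126] [398 163]
lime 102 rim [615.5, 357.5, 48.1] ext [567.2, 306.7, 663.2, 405.1] px [179 125] [215 160]
orange 91 rim [436.0, 374.7, 36.2] ext [399.6, 320.7, 471.9, 411.4] px [169 194] [204 222]
purple1 83 rim [488.7, 270.2, 35.4] ext [453.3, 225.6, 523.4, 306.1] px [210 174] [241 201]
purple2 89 rim [322.6, 374.1, 35.8] ext [287.3, 321.8, 358.7, 409.4] px [169 238] [203 266]
pink 79 rim [364.9, 231.6, 37.0] ext [328.7, 191.5, 402.0, 267.9] px [230 221] [258 248]
mat ((595.0809326171875, -24.5302734375), (352.9007263183594, 223.09893798828125), 78.71762084960938)
white ((538.36962890625, 74.23825073242188), (97.98770141601562, 55.5367431640625), 78.44005584716797) (22, 61, 34, 25)
white ((518.6328125, -23.99779510498047), (244.53335571289062, 56.19542694091797), 78.69554901123047) (34, 62, 85, 36)
white ((730.3843383789062, -151.61605834960938), (134.89776611328125, 34.963077545166016), 89.68919372558594) (95, 0, 48, 13)
handle ((571.0285034179688, -340.5535888671875), (19.69540023803711, 111.26061248779297), 88.73778533935547) [[515.2000122070312, -349.20001220703125], [626.4000244140625, -351.6000061035156], [626.9000244140625, -331.8999938964844], [515.5999755859375, -329.5]]
```

View pics/c1.png

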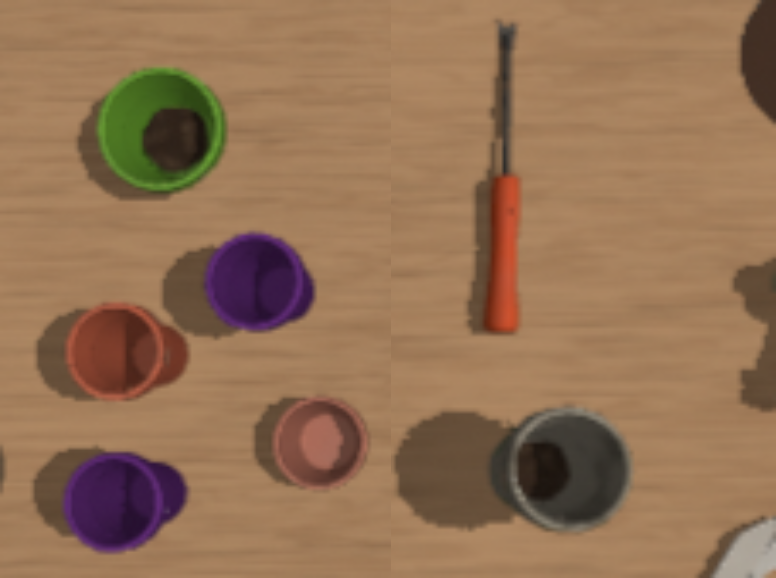

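Crop: lime, two purple, orange-red and pink pots on the left; on the right the weeder with its handle towards the robot, and the ivy pot's rim at about crop (570,470). The saucers measure 224.6 mm apart and the fitted radii agree with the listed sizes. So the ring is at (639,-34), mat yaw is -11.2° and the strip centre is at (521.5,-10). The weeder goes first.

Run:
```python
from h import *
d=grab()
for s in (70,85,95):
    c=blob(d,(0,0,20),(180,s,255),(440,195,492,240)); print(s,rim(d,c,100).round(1),c.min(0),c.max(0),cv2.contourArea(c))
# rod of the weeder: dark pixels
h=cv2.cvtColor(d["frame"],cv2.COLOR_RGB2HSV)
c=blob(d,(0,0,0),(180,255,85),(444,98,456,142)); p=cast(d,c,6); print(p.min(0),p.max(0),p.mean(0))
print(env.state()["ee_pos"],env.state()["ee_rot"])
```

```text
70 [ 412.1 -357.9   40.7] [446 201] [482 232] 845.0
85 [ 412.1 -359.    40.7] [446 201] [482 232] 873.0
95 [ 412.5 -358.9   41.5] [445 200] [482 232] 898.0
[ 633.40134828 -353.11792363] [ 740.43090246 -343.7359221 ] [ 688.22785422 -346.80120451]
[129.23983118 559.9946173  213.44606121] [-1.79941301e+02 -1.01004553e-03  1.67004111e+02]
```

Call:
send_rows:
  xyz:
    - [0.04,-0.01,0]
    - [0.08,-0.03,0]
    - [0.11,-0.06,0]
    - [0.14,-0.09,0]
    - [0.17,-0.12,0]
    - [0.2,-0.15,0]
    - [0.23,-0.18,0]
    - [0.25,-0.21,0]
  yaw: [0,0,0,0,0,0,0,0]
  grip: [1,1,1,1,1,1,1,1]

```text
time_s: 0.87
ee_pos: [380.5, 349.9, 213.9]
ee_rot: [180.0, 0.0, 167.0]
force: [1.2, 0.4, -0.6]
gripper_width: 91.4
gripper_force: 0.0
```

Call:
send_rows:
  xyz:
    - [0.01,-0.035,0]
    - [0.02,-0.07,0]
    - [0.03,-0.105,0]
    - [0.04,-0.14,0]
    - [0.05,-0.175,0]
    - [0.06,-0.21,0]
    - [0.07,-0.245,0]
    - [0.08,-0.28,0]
  yaw: [0,3,6,11,11,11,11,11]
  grip: [1,1,1,1,1,1,1,1]

```text
time_s: 1.53
ee_pos: [458.7, 69.3, 214.0]
ee_rot: [180.0, 0.0, 178.0]
force: [0.5, 0.8, -0.5]
gripper_width: 91.0
gripper_force: 0.0
```

Call:
send_rows:
  xyz:
    - [0.01,-0.035,0]
    - [0.02,-0.07,0]
    - [0.03,-0.105,0]
    - [0.04,-0.14,0]
    - [0.05,-0.175,0]
    - [0.06,-0.21,0]
    - [0.07,-0.245,0]
    - [0.08,-0.28,0]
  yaw: [0,0,0,0,0,0,0,0]
  grip: [1,1,1,1,1,1,1,1]

```text
time_s: 2.2
ee_pos: [538.8, -210.7, 213.8]
ee_rot: [180.0, -0.0, 178.0]
force: [0.6, 0.3, 0.2]
gripper_width: 91.3
gripper_force: 0.0
```

Call:
send_rows:
  xyz:
    - [0.01,-0.035,0]
    - [0.02,-0.07,-0.01]
    - [0.03,-0.105,-0.03]
    - [0.036,-0.131,-0.06]
    - [0.036,-0.131,-0.095]
    - [0.036,-0.131,-0.13]
    - [0.036,-0.131,-0.15]
    - [0.036,-0.131,-0.15]
  yaw: [0,0,0,0,0,0,0,0]
  grip: [1,1,1,1,1,1,1,1]

```text
time_s: 2.87
ee_pos: [571.2, -338.1, 57.9]
ee_rot: [179.7, -0.6, 178.0]
force: [0.8, 0.9, -0.5]
gripper_width: 91.0
gripper_force: 0.0
```

Call:
send_rows:
  xyz:
    - [0,0,0]
    - [0,0,-0.03]
    - [0,0,-0.05]
    - [0,0,-0.059]
    - [0,0,-0.059]
    - [0,0,-0.059]
  yaw: [0,0,0,0,0,0]
  grip: [1,1,1,1,1,1]

```text
time_s: 3.37
ee_pos: [575.8, -340.4, 6.7]
ee_rot: [-179.9, 0.1, 178.0]
force: [0.1, 0.2, 0.6]
gripper_width: 91.2
gripper_force: 0.0
```

Call:
send_rows:
  xyz:
    - [0,0,0]
    - [0,0,0]
    - [0,0,0]
    - [0,0,0]
    - [0,0,0]
    - [0,0,0]
    - [0,0,0]
    - [0,0,0]
  yaw: [0,0,0,0,0,0,0,0]
  grip: [-0.2,-0.6,-1,-1,-1,-1,-1,-1]
  grip_force: 30

```text
time_s: 4.03
ee_pos: [574.7, -339.9, 5.0]
ee_rot: [180.0, -0.0, 178.0]
force: [-0.1, 0.1, 0.1]
gripper_width: 40.7
gripper_force: 0.0
```

Call:
send_rows:
  xyz:
    - [0,0,0]
    - [0,0,0]
    - [0,0,0]
    - [0,0,0]
    - [0,0,0]
    - [0,0,0]
    - [0,0,0]
    - [0,0,0]
  yaw: [0,0,0,0,0,0,0,0]
  grip: [-1,-1,-1,-1,-1,-1,-1,-1]

```text
time_s: 4.7
ee_pos: [574.7, -339.9, 4.9]
ee_rot: [180.0, -0.0, 178.0]
force: [0.5, -0.3, -1.6]
gripper_width: 24.6
gripper_force: 30.0
```

Call:
send_rows:
  xyz:
    - [0,0,0.015]
    - [0,0,0.04]
    - [0,0,0.07]
    - [0,0,0.1]
    - [0,0,0.13]
    - [0,0,0.14]
    - [0,0,0.14]
    - [0,0,0.14]
  yaw: [0,0,0,0,0,0,0,0]
  grip: [-1,-1,-1,-1,-1,-1,-1,-1]

```text
time_s: 5.37
ee_pos: [574.2, -339.5, 144.0]
ee_rot: [180.0, -0.1, 178.0]
force: [-0.0, 0.0, -1.7]
gripper_width: 24.3
gripper_force: 30.0
```

Call:
send_rows:
  xyz:
    - [-0.002,0.02,0]
    - [-0.005,0.05,0]
    - [-0.008,0.08,0]
    - [-0.011,0.11,0]
    - [-0.014,0.14,0]
    - [-0.017,0.17,0]
    - [-0.02,0.19,0]
    - [-0.022,0.2,0]
  yaw: [-4,-10,-17,-24,-31,-38,-44,-50]
  grip: [-1,-1,-1,-1,-1,-1,-1,-1]

```text
time_s: 6.03
ee_pos: [550.3, -136.7, 141.9]
ee_rot: [-179.8, -0.3, 127.8]
force: [0.8, -0.3, -1.9]
gripper_width: 24.8
gripper_force: 30.0
```

Call:
send_rows:
  xyz:
    - [-0.002,0.02,0]
    - [-0.005,0.05,0]
    - [-0.008,0.08,0]
    - [-0.011,0.11,0]
    - [-0.014,0.14,0]
    - [-0.018,0.17,0]
    - [-0.021,0.185,0]
    - [-0.021,0.185,0]
  yaw: [-6,-13,-20,-27,-34,-41,-47,-49]
  grip: [-1,-1,-1,-1,-1,-1,-1,-1]

```text
time_s: 6.7
ee_pos: [529.1, 48.1, 142.1]
ee_rot: [-179.6, 0.0, 79.0]
force: [0.0, -0.2, -2.1]
gripper_width: 25.0
gripper_force: 30.0
```

Call:
send_rows:
  xyz:
    - [0,0,-0.02]
    - [0,0,-0.05]
    - [0,0,-0.08]
    - [0,0,-0.11]
    - [0,0,-0.125]
    - [0,0,-0.132]
    - [0,0,-0.132]
    - [0,0,-0.132]
  yaw: [0,0,0,0,0,0,0,0]
  grip: [-1,-1,-1,-1,-1,-1,-1,-1]

```text
time_s: 7.37
ee_pos: [530.7, 45.0, 11.7]
ee_rot: [-179.9, 0.0, 79.0]
force: [0.5, 0.4, -2.1]
gripper_width: 24.7
gripper_force: 30.0
```

Run:
```python
from h import *
d=grab(); f=d["frame"][90:250,240:440]
cv2.imwrite("pics/w1.png",cv2.resize(f,None,fx=3.7,fy=3.7)[...,::-1]); s=env.state();print(s["ee_pos"],s["force"])
```

```text
[531.27591705  45.08403089  12.24218004] [-0.05964865  1.00516554 -1.5024776 ]
```

View pics/w1.png

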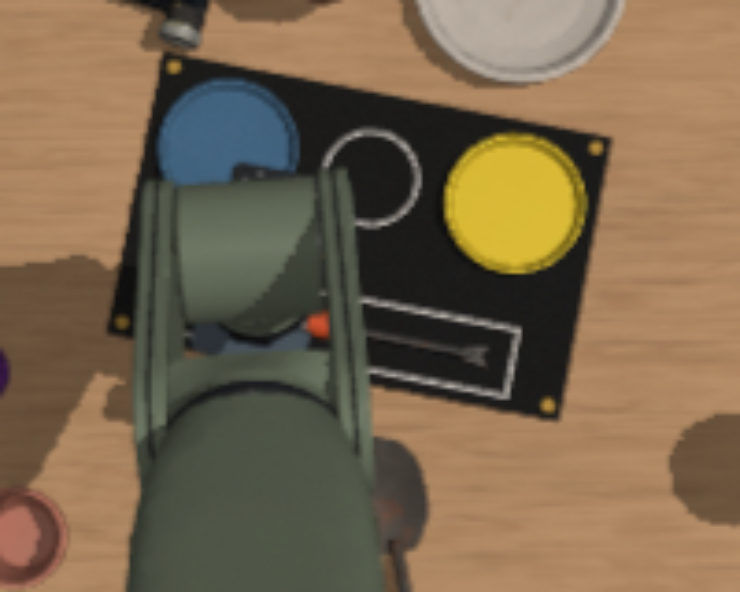

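Picture: the weeder's forked tip at crop (487,352) lies well inside the strip, whose right end is centred at (514,361). Lowering and releasing.

Call:
send_rows:
  xyz:
    - [0.001,-0.003,-0.002]
    - [0.001,-0.003,-0.004]
    - [0.001,-0.003,-0.004]
    - [0.001,-0.003,-0.004]
    - [0.001,-0.003,-0.004]
    - [0.001,-0.003,-0.004]
    - [0.001,-0.003,-0.004]
    - [0.001,-0.003,-0.004]
  yaw: [0,0,0,0,0,0,0,0]
  grip: [-1,-1,-1,-0.3,-0.1,0,0,0]

```text
time_s: 8.08
ee_pos: [532.9, 42.1, 9.2]
ee_rot: [180.0, -0.0, 79.0]
force: [-0.6, -0.1, 0.3]
gripper_width: 45.4
gripper_force: 0.0
```

Call:
send_rows:
  xyz:
    - [0,0,0]
    - [0,0,0.02]
    - [0,0,0.06]
    - [0,0,0.1]
    - [0,0,0.14]
    - [0.01,0.03,0.16]
    - [0.02,0.07,0.16]
    - [0.03,0.11,0.16]
  yaw: [0,0,0,0,0,7,14,21]
  grip: [0,0,0,0,0,0,0,0]

```text
time_s: 8.75
ee_pos: [564.1, 152.9, 171.7]
ee_rot: [179.7, -0.0, 100.2]
force: [1.2, 0.4, -0.6]
gripper_width: 45.7
gripper_force: 0.0
```

Call:
send_rows:
  xyz:
    - [0.007,0.035,0]
    - [0.014,0.07,0]
    - [0.021,0.1,0]
    - [0.028,0.13,0]
    - [0.035,0.16,0]
    - [0.042,0.19,0]
    - [0.049,0.22,0]
    - [0.053,0.24,0]
  yaw: [7,14,21,28,35,42,49,56]
  grip: [0,0,0,0,0,0,0,0]

```text
time_s: 9.42
ee_pos: [615.8, 395.0, 168.4]
ee_rot: [179.9, -0.0, 156.4]
force: [0.1, -0.4, 0.5]
gripper_width: 45.8
gripper_force: 0.0
```

Call:
send_rows:
  xyz:
    - [0,0.009,0]
    - [0,0.009,0]
    - [0,0.009,0]
    - [0,0.009,0]
    - [0,0.009,-0.03]
    - [0,0.009,-0.06]
    - [0,0.009,-0.065]
    - [0,0.009,-0.065]
  yaw: [7,14,21,24,24,24,24,24]
  grip: [0,0,0,0,0,0,0,0]

```text
time_s: 10.08
ee_pos: [614.2, 400.1, 101.0]
ee_rot: [-179.8, -0.3, -180.0]
force: [-0.8, 0.5, 0.8]
gripper_width: 45.8
gripper_force: 0.0
```

Run:
```python
from h import *
d=grab("scene"); s=env.state();print(s["ee_pos"],s["ee_rot"])
f=np.hstack([cv2.resize(d["frame"][75:225,200:440],None,fx=3.2,fy=3.2)])
cv2.imwrite("pics/l1.png",f[...,::-1])
t=grab(); p=blob(t,(98,90,40),(125,255,255),(270,100,330,160))
c=blob(t,(3,180,100),(13,255,255),(290,155,345,200)); q=cast(t,c,16.5).astype(np.float32); print("handle",cv2.minAreaRect(q))
```

```text
[615.52539345 400.96608894 103.52761032] [-1.79957657e+02 -7.65340625e-02 -1.79995690e+02]
handle ((536.829833984375, 49.855369567871094), (117.80667877197266, 23.289011001586914), 80.27394104003906)
```

View pics/l1.png

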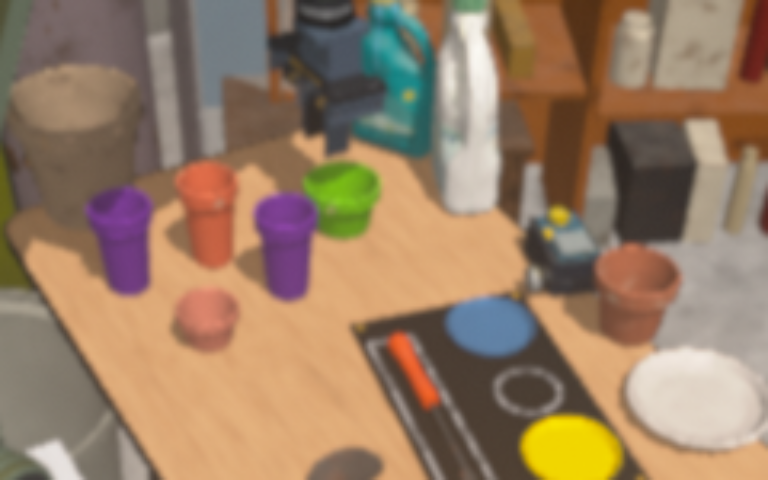

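Picture: the weeder lies in the strip with its handle towards blue; fingers are above the lime pot's far wall at crop (335,145). The weeder's handle centre at (537,50) puts its origin about 4 mm off the strip centre, which is within tolerance.

Call:
send_rows:
  xyz:
    - [0,0,-0.02]
    - [0,0,-0.04]
    - [0,0,-0.055]
    - [0,0,-0.069]
    - [0,0,-0.069]
    - [0,0,-0.069]
    - [0,0,-0.069]
    - [0,0,-0.069]
  yaw: [0,0,0,0,0,0,0,0]
  grip: [0,0,0,0,0,-0.5,-1,-1]
  grip_force: 30

```text
time_s: 10.85
ee_pos: [616.9, 401.8, 37.3]
ee_rot: [179.9, 0.2, -180.0]
force: [0.3, 0.5, -0.1]
gripper_width: 28.7
gripper_force: 0.0
```

Call:
send_rows:
  xyz:
    - [0,0,0]
    - [0,0,0]
    - [0,0,0]
    - [0,0,0]
    - [0,0,0]
    - [0,0,0]
    - [0,0,0]
    - [0,0,0]
  yaw: [0,0,0,0,0,0,0,0]
  grip: [-1,-1,-1,-1,-1,-1,-1,-1]

```text
time_s: 11.52
ee_pos: [616.5, 400.5, 36.9]
ee_rot: [-180.0, 0.1, -180.0]
force: [0.8, -3.5, 4.9]
gripper_width: 15.4
gripper_force: 28.2
```

Call:
send_rows:
  xyz:
    - [0,0,0.01]
    - [0,0,0.03]
    - [0,0,0.06]
    - [0,0,0.09]
    - [0,0,0.115]
    - [0,0,0.12]
    - [0,0,0.12]
    - [0,0,0.12]
  yaw: [0,0,0,0,0,0,0,0]
  grip: [-1,-1,-1,-1,-1,-1,-1,-1]

```text
time_s: 12.18
ee_pos: [614.9, 400.8, 153.6]
ee_rot: [-180.0, -0.1, -180.0]
force: [-0.1, -0.0, -2.9]
gripper_width: 12.2
gripper_force: 30.3
```

Call:
send_rows:
  xyz:
    - [0,-0.015,0]
    - [0,-0.045,0]
    - [0,-0.08,0]
    - [0,-0.115,0]
    - [0,-0.15,0]
    - [0,-0.185,0]
    - [0,-0.22,0]
    - [0,-0.255,0]
  yaw: [0,0,0,0,0,0,0,0]
  grip: [-1,-1,-1,-1,-1,-1,-1,-1]

```text
time_s: 12.85
ee_pos: [613.8, 143.2, 152.6]
ee_rot: [-179.9, -0.3, 180.0]
force: [-0.0, -0.3, -2.6]
gripper_width: 12.4
gripper_force: 30.3
```

Call:
send_rows:
  xyz:
    - [0,-0.035,0]
    - [0,-0.07,0]
    - [0,-0.105,0]
    - [0,-0.14,0]
    - [0,-0.175,0]
    - [0,-0.21,0]
    - [0.001,-0.24,0]
    - [0.001,-0.255,0]
  yaw: [0,0,0,0,0,0,0,0]
  grip: [-1,-1,-1,-1,-1,-1,-1,-1]

```text
time_s: 13.52
ee_pos: [614.6, -113.1, 152.7]
ee_rot: [-179.9, -0.3, 179.8]
force: [-0.4, 0.2, -3.3]
gripper_width: 12.0
gripper_force: 30.3
```

Call:
send_rows:
  xyz:
    - [0,0,0]
    - [0,0,-0.03]
    - [0,0,-0.06]
    - [0,0,-0.075]
    - [0,0,-0.085]
    - [0,0,-0.085]
    - [0,0,-0.085]
    - [0,0,-0.085]
  yaw: [0,0,0,0,0,0,0,0]
  grip: [-1,-1,-1,-1,-1,-1,-1,-1]

```text
time_s: 14.18
ee_pos: [617.7, -108.7, 71.1]
ee_rot: [-180.0, 0.1, -180.0]
force: [0.5, -0.9, -2.2]
gripper_width: 12.2
gripper_force: 30.3
```

Run:
```python
from h import *
d=grab("scene"); s=env.state();print(s["ee_pos"],s["force"])
cv2.imwrite("pics/l2.png",cv2.resize(d["frame"][120:270,280:480],None,fx=4,fy=4)[...,::-1])
```

```text
[ 617.78257139 -108.79738806   71.43635569] [ 1.5910777  -0.09320655 -2.82945431]
```

View pics/l2.png

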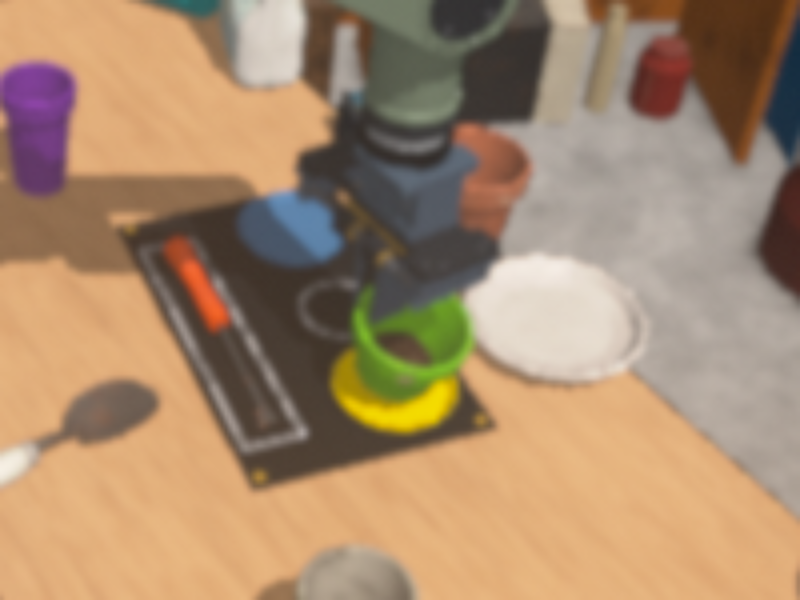

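Picture: the lime pot hangs just above the yellow saucer, gripped on the left side. Lowering until contact.

Call:
send_rows:
  xyz:
    - [0,0,-0.003]
    - [0,0,-0.006]
    - [0,0,-0.009]
    - [0,0,-0.012]
    - [0,0,-0.012]
  yaw: [0,0,0,0,0]
  grip: [-1,-1,-1,-1,-1]

```text
time_s: 14.65
ee_pos: [617.4, -108.1, 59.3]
ee_rot: [179.9, 0.1, 180.0]
force: [-2.5, 3.0, 7.6]
gripper_width: 12.2
gripper_force: 30.5
```

Call:
send_rows:
  xyz:
    - [0,0,-0.003]
    - [0,0,-0.003]
    - [0,0,-0.003]
  yaw: [0,0,0]
  grip: [-1,-1,-1]

```text
time_s: 14.9
ee_pos: [618.1, -107.7, 57.7]
ee_rot: [179.9, 0.2, 180.0]
force: [-2.7, 5.3, 11.0]
gripper_width: 12.4
gripper_force: 31.0
```

Call:
send_rows:
  xyz:
    - [0,0,-0.003]
    - [0,0,-0.003]
    - [0,0,-0.003]
  yaw: [0,0,0]
  grip: [-1,-1,-1]

```text
time_s: 15.15
ee_pos: [618.8, -107.6, 55.4]
ee_rot: [179.9, 0.3, 180.0]
force: [-1.4, 6.8, 12.6]
gripper_width: 12.9
gripper_force: 31.3
```

Call:
send_rows:
  xyz:
    - [0,0,0]
    - [0,0,0]
    - [0,0,0]
    - [0,0,0]
    - [0,0,0]
    - [0,0,0]
    - [0,0,0]
    - [0,0,0]
  yaw: [0,0,0,0,0,0,0,0]
  grip: [-0.7,-0.6,-0.5,-0.4,-0.3,-0.2,-0.1,0]

```text
time_s: 15.82
ee_pos: [616.7, -109.2, 51.8]
ee_rot: [-180.0, -0.0, 180.0]
force: [0.0, 0.2, 0.1]
gripper_width: 44.3
gripper_force: 0.0
```

Call:
send_rows:
  xyz:
    - [0,0,0.01]
    - [0,0,0.03]
    - [0,0,0.06]
    - [0,0,0.1]
    - [0,0,0.12]
    - [0,0.02,0.12]
    - [0,0.06,0.12]
    - [0,0.1,0.12]
  yaw: [0,0,0,0,0,0,0,0]
  grip: [0,0,0,0,0,0,0,0]

```text
time_s: 16.48
ee_pos: [617.0, -9.0, 173.6]
ee_rot: [-180.0, 0.1, 179.8]
force: [0.7, -0.2, -0.7]
gripper_width: 45.7
gripper_force: 0.0
```

Call:
send_rows:
  xyz:
    - [0,0.04,0]
    - [0,0.08,0]
    - [0,0.12,0]
    - [0,0.16,0]
    - [0,0.2,0]
    - [0,0.24,0]
    - [0,0.25,0]
    - [0,0.25,0]
  yaw: [-5,-10,-15,-20,-25,-30,-35,-40]
  grip: [0,0,0,0,0,0,0,0]

```text
time_s: 17.15
ee_pos: [616.4, 245.0, 172.5]
ee_rot: [179.9, -0.0, 140.0]
force: [-0.3, -0.3, -0.1]
gripper_width: 45.7
gripper_force: 0.0
```

Run:
```python
from h import *
d=grab(); s=env.state();print(s["ee_pos"],s["ee_rot"])
c=blob(d,(38,110,40),(70,255,255),(340,100,420,180)); print("lime",rim(d,c,78).round(1), cast(d,[c.min(0),c.max(0)],78).round(1).tolist())
y=blob(d,(20,150,100),(35,255,255),(350,115,405,170)); p=cast(d,y,15); print(p.min(0),p.max(0))
cv2.imwrite("pics/l3.png",cv2.resize(d["frame"][90:230,250:450],None,fx=4,fy=4)[...,::-1])
```

```text
[616.48843913 243.27844092 172.56602627] [1.79955971e+02 2.05737147e-02 1.39785164e+02]
lime [ 618.5 -140.9   50. ] [[667.4, -94.5], [571.9, -190.1]]
[ 564.19393298 -195.24533801] [635.74065135 -93.58286775]
```

View pics/l3.png

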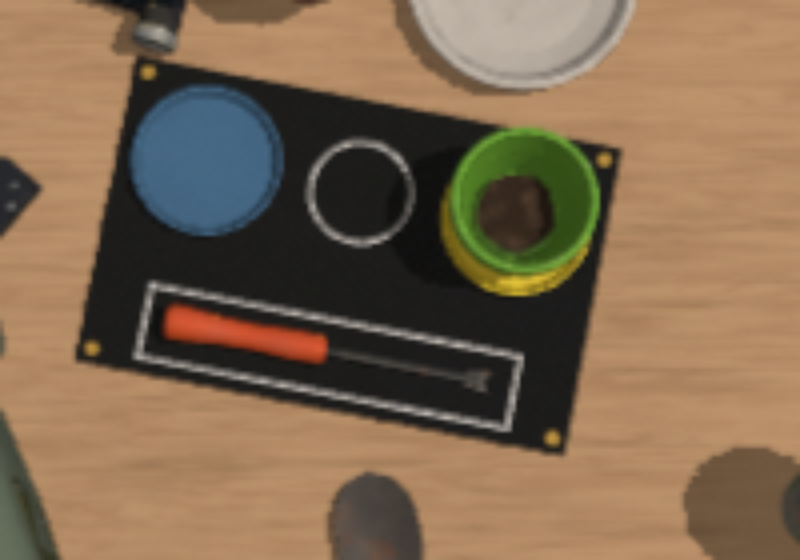

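Picture: the lime pot's rim is centred at about crop (525,202), in the yellow saucer and within 4 mm of its centre; the weeder is nicely inside its strip. The orange pot is next, gripped on its +x wall.

Call:
send_rows:
  xyz:
    - [-0.025,0.023,0]
    - [-0.05,0.045,0]
    - [-0.075,0.068,0]
    - [-0.1,0.09,0]
    - [-0.125,0.113,0]
    - [-0.149,0.135,0]
    - [-0.149,0.135,0]
    - [-0.149,0.135,0]
  yaw: [-7,-14,-21,-28,-35,-42,-49,-50]
  grip: [0,0,0,0,0,0,0,0]

```text
time_s: 17.87
ee_pos: [466.7, 376.8, 172.9]
ee_rot: [179.9, -0.0, 90.1]
force: [0.3, -0.1, -0.4]
gripper_width: 45.7
gripper_force: 0.0
```

Call:
send_rows:
  xyz:
    - [0,0,0]
    - [0,0,0]
    - [0,0,-0.02]
    - [0,0,-0.045]
    - [0,0,-0.07]
    - [0,0,-0.087]
    - [0,0,-0.087]
    - [0,0,-0.087]
  yaw: [0,0,0,0,0,0,0,0]
  grip: [0,0,0,0,0,0,0,0]

```text
time_s: 18.53
ee_pos: [468.2, 375.1, 84.4]
ee_rot: [-179.9, 0.1, 90.0]
force: [-0.5, 1.3, 0.2]
gripper_width: 45.3
gripper_force: 0.0
```

Call:
send_rows:
  xyz:
    - [0,0,0]
    - [0,0,0]
    - [0,0,0]
    - [0,0,0]
    - [0,0,0]
    - [0,0,0]
    - [0,0,0]
    - [0,0,0]
  yaw: [0,0,0,0,0,0,0,0]
  grip: [-0.5,-1,-1,-1,-1,-1,-1,-1]

```text
time_s: 19.2
ee_pos: [466.5, 376.4, 86.0]
ee_rot: [-179.9, -0.0, 90.0]
force: [-3.8, 0.5, 5.3]
gripper_width: 13.9
gripper_force: 27.7
```

Call:
send_rows:
  xyz:
    - [0,0,0]
    - [0,0,0]
    - [0,0,0.02]
    - [0,0,0.05]
    - [0,0,0.09]
    - [0,0,0.13]
    - [0,0,0.15]
    - [0,0,0.15]
  yaw: [0,0,0,0,0,0,0,0]
  grip: [-1,-1,-1,-1,-1,-1,-1,-1]

```text
time_s: 19.87
ee_pos: [469.9, 377.8, 240.6]
ee_rot: [179.5, -0.4, 90.0]
force: [0.7, 0.3, -3.2]
gripper_width: 12.6
gripper_force: 32.7
```

Call:
send_rows:
  xyz:
    - [0.02,0,0.02]
    - [0.05,0,0.02]
    - [0.085,0,0.02]
    - [0.12,0,0.02]
    - [0.15,-0.01,0.02]
    - [0.175,-0.03,0.02]
    - [0.195,-0.06,0.02]
    - [0.195,-0.1,0.02]
  yaw: [0,0,0,0,0,0,0,0]
  grip: [-1,-1,-1,-1,-1,-1,-1,-1]

```text
time_s: 20.53
ee_pos: [665.6, 276.2, 249.1]
ee_rot: [-179.8, 0.1, 90.1]
force: [-0.1, -0.8, -4.5]
gripper_width: 12.7
gripper_force: 32.8
```

Call:
send_rows:
  xyz:
    - [0,-0.04,0]
    - [0,-0.08,0]
    - [0,-0.12,-0.01]
    - [0,-0.16,-0.03]
    - [0,-0.2,-0.05]
    - [0,-0.24,-0.06]
    - [0,-0.275,-0.07]
    - [0,-0.3,-0.08]
  yaw: [0,0,0,0,0,0,0,0]
  grip: [-1,-1,-1,-1,-1,-1,-1,-1]

```text
time_s: 21.2
ee_pos: [660.7, -28.0, 171.1]
ee_rot: [-179.7, 0.1, 89.9]
force: [0.5, 0.1, -3.3]
gripper_width: 12.4
gripper_force: 32.8
```

Call:
send_rows:
  xyz:
    - [0,-0.009,-0.01]
    - [0,-0.009,-0.03]
    - [0,-0.009,-0.05]
    - [0,-0.009,-0.065]
    - [0,-0.009,-0.07]
    - [0,-0.009,-0.073]
    - [0,-0.009,-0.073]
    - [0,-0.009,-0.073]
  yaw: [0,0,0,0,0,0,0,0]
  grip: [-1,-1,-1,-1,-1,-1,-1,-1]

```text
time_s: 21.87
ee_pos: [663.2, -32.5, 102.4]
ee_rot: [179.9, -0.0, 90.0]
force: [0.3, 0.6, -4.1]
gripper_width: 12.6
gripper_force: 32.8
```

Call:
send_rows:
  xyz:
    - [0,0,-0.003]
    - [0,0,-0.004]
    - [0,0,-0.004]
    - [0,0,-0.004]
  yaw: [0,0,0,0]
  grip: [-1,-1,-1,-1]

```text
time_s: 22.2
ee_pos: [662.8, -32.9, 98.3]
ee_rot: [180.0, 0.0, 90.0]
force: [0.1, -0.8, -2.2]
gripper_width: 12.6
gripper_force: 32.8
```

Call:
send_rows:
  xyz:
    - [0,0,-0.002]
    - [0,0,-0.003]
    - [0,0,-0.003]
    - [0,0,-0.003]
  yaw: [0,0,0,0]
  grip: [-1,-1,-1,-1]

```text
time_s: 22.53
ee_pos: [664.2, -33.0, 96.6]
ee_rot: [179.8, 0.0, 90.0]
force: [2.0, 0.3, 4.7]
gripper_width: 12.7
gripper_force: 32.9
```

Call:
send_rows:
  xyz:
    - [0,0,0]
    - [0,0,0]
    - [0,0,0]
    - [0,0,0]
    - [0,0,0]
    - [0,0,0]
    - [0,0,0]
    - [0,0,0]
  yaw: [0,0,0,0,0,0,0,0]
  grip: [-0.7,-0.6,-0.5,-0.4,-0.3,-0.2,-0.1,0]

```text
time_s: 23.2
ee_pos: [662.5, -32.9, 94.7]
ee_rot: [-180.0, -0.0, 90.0]
force: [0.6, -0.7, 0.2]
gripper_width: 44.5
gripper_force: 0.0
```

Call:
send_rows:
  xyz:
    - [0,0,0.01]
    - [0,0,0.03]
    - [0,0,0.06]
    - [0,0,0.09]
    - [0,0,0.11]
    - [-0.02,-0.02,0.11]
    - [-0.04,-0.05,0.11]
    - [-0.06,-0.085,0.11]
  yaw: [0,0,0,0,0,0,0,0]
  grip: [0,0,0,0,0,0,0,0]

```text
time_s: 23.87
ee_pos: [602.3, -117.4, 206.3]
ee_rot: [179.9, 0.0, 90.2]
force: [0.1, -0.8, 0.1]
gripper_width: 45.4
gripper_force: 0.0
```

Call:
send_rows:
  xyz:
    - [-0.028,-0.03,0]
    - [-0.056,-0.06,0]
    - [-0.084,-0.09,0]
    - [-0.112,-0.12,0]
    - [-0.14,-0.15,0]
    - [-0.168,-0.18,0]
    - [-0.196,-0.21,0]
    - [-0.215,-0.23,0]
  yaw: [0,0,0,0,0,0,0,0]
  grip: [0,0,0,0,0,0,0,0]

```text
time_s: 24.53
ee_pos: [385.2, -350.0, 206.1]
ee_rot: [180.0, 0.1, 89.9]
force: [0.2, -0.5, -0.0]
gripper_width: 45.5
gripper_force: 0.0
```

Run:
```python
from h import *
d=grab(); s=env.state();print(s["ee_pos"],s["ee_rot"])
c=blob(d,(0,130,60),(9,255,255),(315,100,372,165)); print("orange",rim(d,c,124).round(1), cast(d,[c.min(0),c.max(0)],124).round(1).tolist())
e=grab("scene"); 
c=blob(e,(0,130,60),(9,255,255),(340,140,395,230)); print("scene rim far",c.min(0),c.max(0))
cv2.imwrite("pics/o1.png",np.hstack([cv2.resize(d["frame"][90:230,250:430],None,fx=2.5,fy=2.5),cv2.resize(e["frame"][120:260,300:440],None,fx=2.5,fy=2.5)])[...,::-1])
```

```text
[ 382.79836058 -352.56359737  206.01601313] [-179.85878591    0.2261995    89.79957463]
orange [646.6 -32.7  37.3] [[683.8, 5.4], [602.1, -69.3]]
scene rim far [392 161] [394 174]
```

View pics/o1.png

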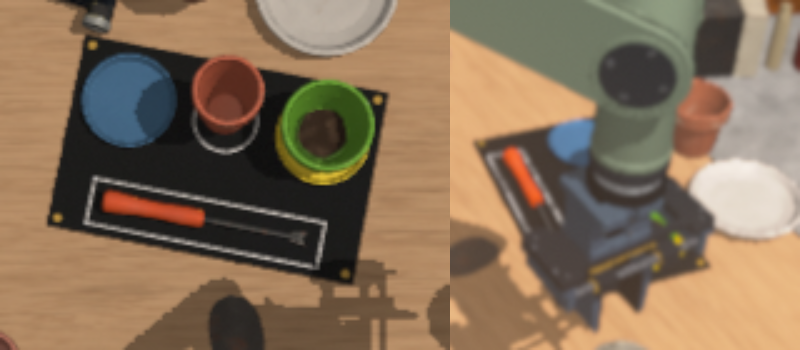

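Picture: the orange pot stands at crop (228,92), its foot within the ring region, about 7 mm beyond centre and within tolerance; the lime pot is unchanged. On to the ivy pot.

Call:
send_rows:
  xyz:
    - [-0.013,-0.011,0]
    - [-0.013,-0.011,-0.03]
    - [-0.013,-0.011,-0.065]
    - [-0.013,-0.011,-0.09]
    - [-0.013,-0.011,-0.115]
    - [-0.013,-0.011,-0.14]
    - [-0.013,-0.011,-0.14]
    - [-0.013,-0.011,-0.14]
  yaw: [0,0,0,0,0,0,0,0]
  grip: [0,0,0,0,0,0,0,0]

```text
time_s: 25.3
ee_pos: [375.0, -358.0, 64.8]
ee_rot: [-179.9, -0.1, 90.0]
force: [0.1, 0.7, 0.6]
gripper_width: 45.6
gripper_force: 0.0
```

Call:
send_rows:
  xyz:
    - [0,0,0]
    - [0,0,0]
    - [0,0,0]
    - [0,0,0]
    - [0,0,0]
    - [0,0,0]
    - [0,0,0]
    - [0,0,0]
  yaw: [0,0,0,0,0,0,0,0]
  grip: [-0.5,-1,-1,-1,-1,-1,-1,-1]

```text
time_s: 25.97
ee_pos: [375.9, -359.5, 66.2]
ee_rot: [179.8, 0.1, 90.0]
force: [1.8, 1.6, 5.8]
gripper_width: 14.3
gripper_force: 28.0
```

Call:
send_rows:
  xyz:
    - [0,0,0]
    - [0,0,0]
    - [0,0,0.02]
    - [0,0,0.05]
    - [0,0,0.09]
    - [0,0,0.13]
    - [0,0,0.15]
    - [0,0,0.15]
  yaw: [0,0,0,0,0,0,0,0]
  grip: [-1,-1,-1,-1,-1,-1,-1,-1]

```text
time_s: 26.63
ee_pos: [376.3, -360.8, 219.7]
ee_rot: [179.6, 0.4, 90.0]
force: [0.8, -0.2, -3.2]
gripper_width: 13.0
gripper_force: 32.6
```

Call:
send_rows:
  xyz:
    - [0.01,0.02,0.01]
    - [0.02,0.05,0.02]
    - [0.03,0.085,0.02]
    - [0.04,0.12,0.02]
    - [0.05,0.155,0.02]
    - [0.06,0.19,0.02]
    - [0.07,0.225,0.02]
    - [0.08,0.26,0.02]
  yaw: [0,0,0,0,0,0,0,0]
  grip: [-1,-1,-1,-1,-1,-1,-1,-1]

```text
time_s: 27.3
ee_pos: [453.2, -96.9, 232.5]
ee_rot: [-179.7, -0.1, 90.0]
force: [-0.1, 0.2, -2.9]
gripper_width: 12.5
gripper_force: 32.6
```

Call:
send_rows:
  xyz:
    - [0.005,0.035,0]
    - [0.01,0.07,0]
    - [0.015,0.105,0]
    - [0.02,0.14,0]
    - [0.04,0.166,0]
    - [0.07,0.176,0]
    - [0.105,0.176,0]
    - [0.14,0.176,0]
  yaw: [0,0,0,0,0,0,0,0]
  grip: [-1,-1,-1,-1,-1,-1,-1,-1]

```text
time_s: 27.97
ee_pos: [594.3, 78.2, 232.1]
ee_rot: [-179.7, 0.0, 90.1]
force: [1.0, 0.4, -3.2]
gripper_width: 12.9
gripper_force: 32.6
```

Call:
send_rows:
  xyz:
    - [0.025,0,0]
    - [0.038,0,-0.02]
    - [0.038,0,-0.05]
    - [0.038,0,-0.085]
    - [0.038,0,-0.115]
    - [0.038,0,-0.135]
    - [0.038,0,-0.145]
    - [0.038,0,-0.145]
  yaw: [0,0,0,0,0,0,0,0]
  grip: [-1,-1,-1,-1,-1,-1,-1,-1]

```text
time_s: 28.63
ee_pos: [629.9, 76.7, 85.8]
ee_rot: [-179.5, 0.1, 90.0]
force: [0.4, -0.1, -3.5]
gripper_width: 12.8
gripper_force: 32.6
```

Call:
send_rows:
  xyz:
    - [0,0,-0.003]
    - [0,0,-0.004]
    - [0,0,-0.004]
    - [0,0,-0.004]
  yaw: [0,0,0,0]
  grip: [-1,-1,-1,-1]

```text
time_s: 28.97
ee_pos: [633.4, 77.1, 87.1]
ee_rot: [179.9, -0.0, 90.0]
force: [-0.2, 0.9, -2.8]
gripper_width: 12.8
gripper_force: 32.6
```

Not in contact yet (commanded z is 86). Lowering.

Call:
send_rows:
  xyz:
    - [0,0,-0.003]
    - [0,0,-0.004]
    - [0,0,-0.004]
    - [0,0,-0.004]
  yaw: [0,0,0,0]
  grip: [-1,-1,-1,-1]

```text
time_s: 29.3
ee_pos: [632.9, 77.2, 83.0]
ee_rot: [179.9, -0.0, 90.0]
force: [-1.1, 0.6, 3.4]
gripper_width: 13.2
gripper_force: 32.8
```

Call:
send_rows:
  xyz:
    - [0,0,-0.002]
    - [0,0,-0.003]
    - [0,0,-0.003]
    - [0,0,-0.003]
  yaw: [0,0,0,0]
  grip: [-1,-1,-1,-1]

```text
time_s: 29.63
ee_pos: [632.3, 77.2, 82.0]
ee_rot: [180.0, -0.0, 90.0]
force: [-6.3, -0.1, 15.7]
gripper_width: 12.7
gripper_force: 33.0
```

Call:
send_rows:
  xyz:
    - [0,0,0.002]
    - [0,0,0.002]
    - [0,0,0.002]
    - [0,0,0.002]
    - [0,0,0.002]
    - [0,0,0.002]
    - [0,0,0.002]
    - [0,0,0.002]
  yaw: [0,0,0,0,0,0,0,0]
  grip: [-0.7,-0.6,-0.5,-0.4,-0.3,-0.2,-0.1,0]

```text
time_s: 30.3
ee_pos: [633.0, 77.1, 80.9]
ee_rot: [180.0, -0.0, 90.0]
force: [-0.6, -0.0, -0.3]
gripper_width: 44.2
gripper_force: 0.0
```

Call:
send_rows:
  xyz:
    - [0,0,0.01]
    - [0,0,0.03]
    - [0,0,0.06]
    - [0,0,0.09]
    - [0,0,0.12]
    - [-0.01,0.02,0.13]
    - [-0.04,0.05,0.13]
    - [-0.07,0.08,0.13]
  yaw: [0,0,0,0,0,0,0,0]
  grip: [0,0,0,0,0,0,0,0]

```text
time_s: 30.97
ee_pos: [564.4, 156.5, 212.9]
ee_rot: [179.8, -0.1, 89.9]
force: [-0.2, 0.9, -0.8]
gripper_width: 45.9
gripper_force: 0.0
```

Call:
send_rows:
  xyz:
    - [-0.01,0.04,0]
    - [-0.02,0.08,0]
    - [-0.03,0.12,0]
    - [-0.04,0.16,0]
    - [-0.05,0.2,0]
    - [-0.06,0.24,0]
    - [-0.06,0.27,0]
    - [-0.06,0.27,0]
  yaw: [0,0,0,0,0,0,0,0]
  grip: [0,0,0,0,0,0,0,0]

```text
time_s: 31.63
ee_pos: [502.7, 432.1, 211.4]
ee_rot: [179.9, -0.2, 90.3]
force: [0.1, -0.0, 0.1]
gripper_width: 45.4
gripper_force: 0.0
```

Run:
```python
from h import *
d=grab(); s=env.state();print(s["ee_pos"],s["ee_rot"])
c=blob(d,(0,130,60),(9,255,255),(315,100,372,165)); print("orange",rim(d,c,124).round(1), cast(d,[c.min(0),c.max(0)],124).round(1).tolist())
c=blob(d,(38,110,40),(70,255,255),(340,100,420,180)); print("lime",rim(d,c,78).round(1))
for S in(80,100):
  c=blob(d,(0,0,55),(95,S,255),(270,90,330,165)); print("ivy",rim(d,c,108).round(1), cast(d,[c.min(0),c.max(0)],108).round(1).tolist())
e=grab("scene")
cv2.imwrite("pics/f1.png",np.hstack([cv2.resize(d["frame"][90:210,255:415],None,fx=2.5,fy=2.5),cv2.resize(e["frame"][140:260,300:440],None,fx=2.5,fy=2.5)])[...,::-1])
```

```text
[503.13977705 428.89690144 211.24263065] [ 1.79947403e+02 -5.10610542e-02  9.02346421e+01]
orange [646.8 -32.7  37. ] [[683.8, 2.8], [602.1, -69.3]]
lime [ 618.3 -140.8   50.1]
ivy [658.7  76.1  41.9] [[701.8, 118.8], [610.8, 34.5]]
ivy [659.4  76.1  41.7] [[704.4, 118.8], [610.8, 34.5]]
```

View pics/f1.png

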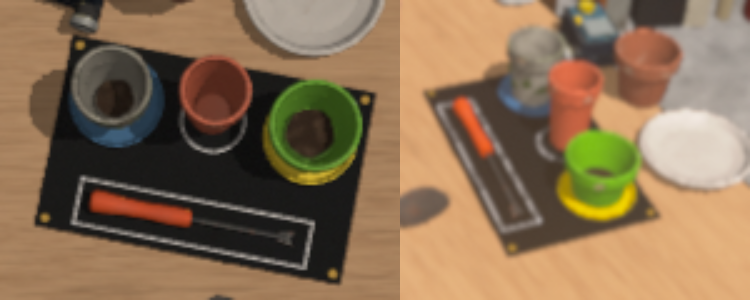

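Picture: ivy in the blue saucer (2 mm off), orange on the ring (7 mm off), lime in the yellow saucer (3 mm off). All three stand upright, the weeder is in its strip, and the arm is clear. Handing in.

```bash
python3 -c "
from workcell import env
print(env.job_done())"
```

```text
the job is handed in; nothing more can be done
None
```

I handed the job in at about 32 s of the 122 s limit, and no verdict came back: by the last images, the ivy pot is about 2 mm, the lime pot about 3 mm and the orange-red pot about 7 mm off centre (all within limits), the weeder lies in its strip about 4 mm off with its handle to the blue side, and the arm never went near the pink pot, though I did not re-measure it.

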